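Open the battery cover of a music box and take off its cap of unknown thread

ROBOT

A 7-joint arm with a two-finger parallel gripper is mounted at the origin on the work surface. World frame = base frame: x ahead of the robot, y to its left, z up, the work surface at z = 0. Lengths are in m, angles in rad, forces in N, time in s.
With the tool pointing down it reaches from about 0.425 to 0.95 m from the base axis. Payload 16.7 kg.
Tool frame: the origin (TCP) lies midway between the tips of the shut fingers; the grasp point (between the pads) lies env.tcp_to_grasp behind it (env.tcp_to_grasp is the distance from the TCP to the grasp point, in m); z points along the fingers, y is the line along which they close (so a half turn about z gives the same grasp; the last joint's range is limited). The gripper opens to 94 mm and grips with 3 to 60 N. Pads are 16 mm wide; open, the fingers measure 119 mm over their backs; the gripper's body (75 mm by 177 mm) begins 78 mm behind the grasp point.
Start: joints at [1.105, 0.426, 0.074, 1.606, -0.034, 1.111, -0.067], TCP at [0.21, -0.641, 0.205] pointing down, gripper open.
Joint ranges: [-2.85, 2.85], [-0.5, 2.14], [-1.23, 1.37], [0.21, 2.46], [-1.02, 4.16], [0.16, 2.05], [-2.73, 2.73]. Speed limits (rad/s): [1.89, 1.89, 2.39, 2.39, 3.01, 3.01, 3.01].

INTERFACE

Orientations are given as a rotation vector (axis times angle).
In Python, from bench import env gives the robot as it stands. Calls block until the motion is done:
- env.move_pose(position, orientation): joint-space move of the TCP to a pose.
- env.move_linear(position, attitude=None, speed=0.15): straight line of the TCP; attitude=None keeps the orientation; speed is the mean speed in m/s.
- env.goto_joints(angles): joint-space move.
- env.ungrasp() and env.grab(f_grip=None): open the fingers fully, or close them until they stop; f_grip is the grip in N (None keeps the last).
- env.pause(seconds).
- env.inverse_kinematics(position, orientation): joint angles nearest the present ones, or None.
- env.get_state(): the state.
- env.read_camera(name): name is "scene" or "top" or "wrist"; returns the picture (384x512x3 uint8, blue, green, red); there is no depth.
- env.camera_info(name): a dict with "fx", "fy", "cx", "cy" (pixels), "extrinsics" (4x4, takes a point from world to camera coordinates). Camera axes: x right, y down, z forward; pixel columns grow to the right and rows downward; lengths in m; the calibration is good to about 2 mm. A picture is of the moment at which its call begins: read the wrist's pose just before it. camera_info takes no time and is no camera call; for the wrist camera it gives the pose at the moment of the call.
A pose or a line that the arm cannot do raises env.IKError and nothing moves.
- env.job_done(): hands the job in; it is judged then, once.
The state is a dict: "t": time; "q": joint angles; "qd": joint speeds; "tau": joint torques, N m; "position": TCP position; "tcp_rot": TCP orientation; "wrist_force": force on the tool from outside, world axes, zero at the start; "torque": the same for the moment, N m; "finger_gap": opening from 0.0 (shut) to 1.0 (fully open); "gripper_force": force on a finger pad.
Only numpy, scipy, OpenCV 4.12 (cv2) and the standard library are available. Lean on these libraries where they do the work, as an engineer would, in place of code of your own. Each camera call takes 0.05 s, during which the arm holds its last target. There are 200 camera calls.

TASK

The battery of this wooden display music box needs changing. Prise up the hinged battery cover with the thin pry blade, its tip in the slot under the cover's edge, and swing the cover right open past upright so that it stays open; then lay the blade down flat on the table. Nobody knows whether the cap on the battery tube has an ordinary or a reversed thread: find out which way it loosens, unscrew it, lift it straight off, and finish while still holding it level in the gripper, a hand's width above its tube, without disturbing the other goods.

Things in the scene. Friction and masses are not known exactly. Their poses are not given: they have to be found in the camera images.
- musicbox: Pale wooden music box, fixed. Origin: on the table under the middle of its square battery well; x, y along its sides, z up. Well 150 x 150 mm outside, walls 7 mm, inner floor 14 mm and rim 66 mm above the table. On its -x side adjoins the solid housing with dark speaker slots (90 mm along x, 150 along y, 74 high). Cover hinged along the well's -y rim; blade slot in the middle of the +y wall.
- slot (a point): Middle of the slot's mouth, on the outer face of the +y wall: 61 mm above the table; the slot is 60 mm wide along the box's x, open from 56 to 66 mm height under the cover's edge; the wall there is 7 mm thick.
- cover (a joint): Hinge of the battery cover, a flat wooden flap 148 x 150 x 8 mm, 0.1 kg, lying on the rim, free edge flush with the +y wall. 0 = shut, grows as the +y edge rises, stops wide open at 2.3 rad. The hinge is free, lightly damped: below about 1.57 rad the cover falls shut, beyond it falls open by itself in about a second.
- cover_hinge (a point): Middle of the cover's hinge line, at the underside of the cover: box frame (0, -75, 66) mm; the hinge runs along the box's x axis.
- cover_edge (a point): Middle of the cover's free edge, at its underside, 150 mm from the hinge line.
- tube_top (a point): Middle of the top of the upright battery tube in the well, 36 mm above the table; fixed.
- cap: Grey screw cap on the tube, about 50 g, 38 mm high: skirt 48 mm wide up to 21 mm height, on it a ribbed round grip 36 mm wide up to 38 mm. Origin: on its axis at the skirt's lower edge, 18 mm above the table when screwed home (grip top then 56 mm, 10 mm below the rim); z up; x, then along the box's x, is marked by a 30 mm long, 2 mm high rib across the top.
- cap_top (a point): Middle of the cap's top, 38 mm above its origin. Coarse thread of unknown hand, drawn anew at every start: one way the cap stops dead within about 6 degrees and cannot be lifted (a grip slips on it); the other way it turns easily, and from about 60 to 130 degrees from home it is free and lifts straight off. It does not rise of itself; about 1 mm of play.
- blade: Pry blade lying flat: dark wooden handle 85 x 20 x 16 mm (x, y, z) with a steel blade 95 mm long, 18 mm wide, 3 mm thick straight out of the middle of its +x end; about 70 g, centre of mass 14 mm from the origin towards the tip. Origin: under the middle of the handle; x points to the tip; the blade's mid-plane is 8 mm above the origin.
- blade_tip (a point): Middle of the blade's tip edge, 137.5 mm from the origin along x, 8 mm up.
- puzzle: Blue puzzle box 120 x 160 x 50 mm; goods to leave alone. Origin under its middle.
- tin: Round green tin, 106 mm wide, 72 mm high; leave alone. Origin under its middle.
- doll: Wooden peg doll, 42 mm wide, 75 mm high; leave alone. Origin under its middle.
- mug: White mug, 80 mm wide, 90 mm high; leave alone. Origin under its middle.
- car: Red wooden toy car 90 x 46 x 43 mm; leave alone. Origin under its middle.
- jar: Glass jar, 76 mm wide, 110 mm high; leave alone. Origin under its middle.
- cards: Yellow box of cards 65 x 95 x 25 mm; leave alone. Origin under its middle.
There are look-alikes about, which are no part of the job. Several things have the shape of the blade; the one meant has the colours described above.

How it is judged:
By the outcome, as a careful person would: the job done as asked, in the order asked, and still so for the second after the job is handed in, while the arm keeps its last pose, push and grip.
It also fails if it takes over 56 s, if anything falls off the work surface, if the arm or the gripper's body presses on something with over 40 N, if the wrist force passes 120 N, or if a joint passes its speed limit or range.

## Working session

There is one attempt and no reset: what is moved stays moved. The work goes in short steps, each a Python script; the robot and the scene stay as the last script left them, time stands still between calls to the robot, and variables do not carry over. Pictures are saved under pics/ and viewed, at most 10 in all, crops included, and the job is handed in when it is done.

```bash
mkdir -p pics; ls
python3 - <<'E'
from bench import env
import cv2
print(env.get_state()); print(env.tcp_to_grasp)
for n in ("scene","top"):
    cv2.imwrite(f"pics/{n}0.png",cv2.resize(env.read_camera(n),(800,600),interpolation=cv2.INTER_CUBIC)); print(n,env.camera_info(n))
E
```

```text
pics
{'t': 0.0, 'q': array([ 1.104482  ,  0.42672017,  0.07384269,  1.60663008, -0.0341127 ,
        1.11079455, -0.0671109 ]), 'qd': array([ 0.0020737 ,  0.00069645, -0.00041592,  0.00041347, -0.00052267,
       -0.00055438,  0.00114867]), 'tau': array([ 2.32124170e-03, -9.35816431e+01,  3.66822839e+00, -4.54192579e+01,
       -4.86266508e-02,  2.00024480e-02,  7.72504313e-05]), 'position': array([ 0.21012722, -0.64098473,  0.20477308]), 'tcp_rot': array([-3.10102360e+00, -4.95308848e-01,  4.44109975e-04]), 'wrist_force': array([0.36976496, 0.33034467, 0.00810699]), 'torque': array([-0.01908196,  0.01974904,  0.03075542]), 'gripper_force': 0.0, 'finger_gap': 1.0028946325498285}
0.0188
scene {'fx': 466.10303386365973, 'fy': 466.10303386365973, 'cx': 254.32335199418486, 'cy': 194.13356334094527, 'extrinsics': array([[-0.57295726,  0.81958092, -0.00266333,  0.31490439],
       [ 0.47982953,  0.33280392, -0.81179134, -0.17394581],
       [-0.66444232, -0.46639969, -0.58394155,  1.90140786],
       [ 0.        ,  0.        ,  0.        ,  1.        ]])}
top {'fx': 470.75600810028266, 'fy': 470.75600810028266, 'cx': 253.23380163853125, 'cy': 191.34720087441966, 'extrinsics': array([[-0.02662093, -0.99948558, -0.01788572,  0.02565472],
       [-0.99531955,  0.02816423, -0.09244334,  0.51765735],
       [ 0.09289952,  0.01534108, -0.9955573 ,  1.3008997 ],
       [ 0.        ,  0.        ,  0.        ,  1.        ]])}
```

View pics/scene0.png

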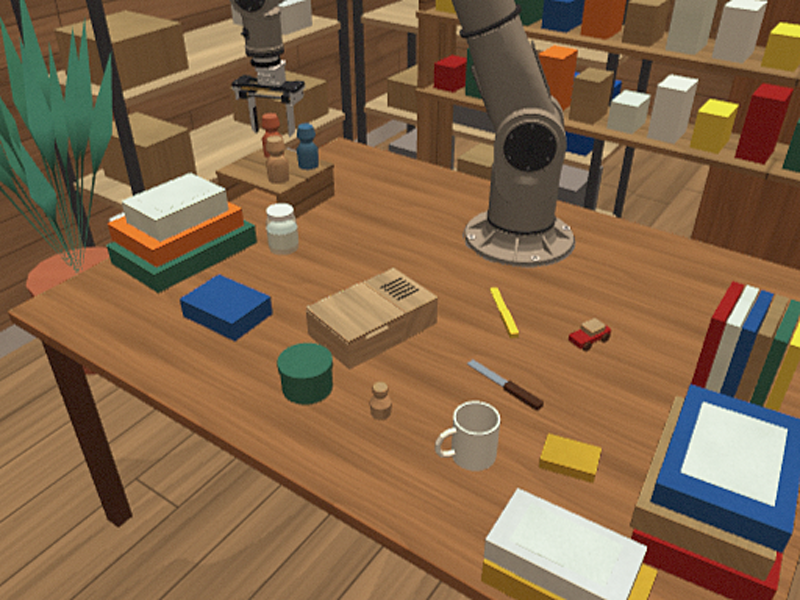

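View pics/top0.png

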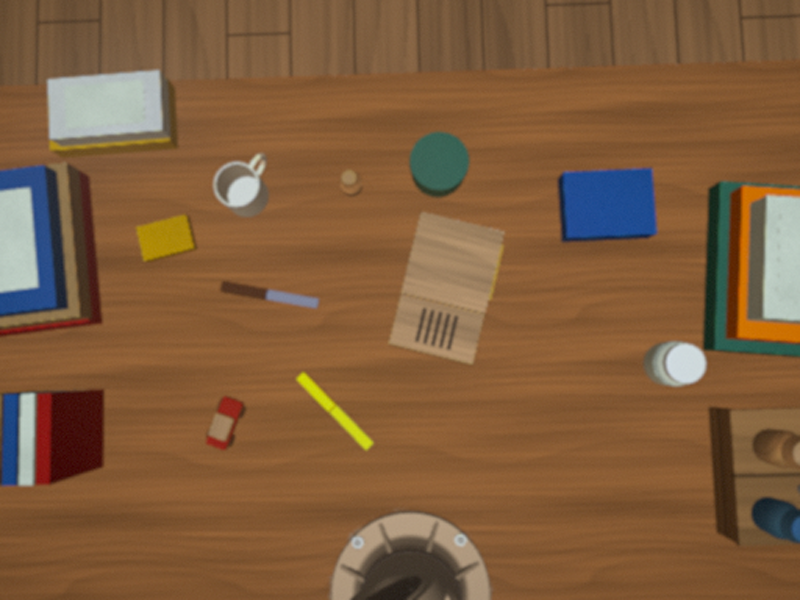

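The pictures show that the box's cover lies away from the robot and its housing is nearer. The slot is on the left (+y) wall at about top (411,250). The dark-handled blade runs from its butt at top (222,287) to its tip at (318,303), pointing toward the box. The yellow strip is the decoy.

```bash
cat > h.py <<'E'
from bench import env
import numpy as np, cv2
from scipy.spatial.transform import Rotation as R
def world(info,uv,z):
    E=info["extrinsics"];r=E[:3,:3].T;c=-r@E[:3,3]
    d=r@np.array([(uv[0]-info["cx"])/info["fx"],(uv[1]-info["cy"])/info["fy"],1])
    return c+d*(z-c[2])/d[2]
def proj(info,p):
    E=info["extrinsics"];q=E[:3,:3]@np.asarray(p)+E[:3,3]
    return np.array([info["fx"]*q[0]/q[2]+info["cx"],info["fy"]*q[1]/q[2]+info["cy"]])
def down(yaw): # tool z down, tool y (closing) at heading yaw+90deg, tool x along yaw... 
    x=np.array([np.cos(yaw),np.sin(yaw),0]);z=np.array([0,0,-1.]);return R.from_matrix(np.c_[x,np.cross(z,x),z]).as_rotvec()
def snap(n,name):
    i=env.camera_info(n);im=env.read_camera(n);np.save(f"pics/{name}.npy",im);cv2.imwrite(f"pics/{name}.png",cv2.resize(im,(800,600),interpolation=cv2.INTER_CUBIC));np.save(f"pics/{name}_i.npy",i,allow_pickle=True)
    return i
E
python3 - <<'E'
from h import *
i=env.camera_info("top");f=lambda u,z:world(i,np.array(u)/1.5625,z)
P=[f(u,.074) for u in [(422,212),(505,232),(472,363),(390,343)]]
print(np.round(P,4)); a=P
print([np.linalg.norm(a[k]-a[(k+1)%4]) for k in range(4)])
for n,u,z in [("butt",(222,287),.012),("joint",(267,295),.01),("tip",(318,303),.008),("doll",(350,180),.07),("tin",(439,162),.072)]: print(n,f(u,z))
b=f((222,287),.012);t=f((318,303),.008);d=(t-b)[:2];yaw=np.arctan2(d[1],d[0]);print("yaw",yaw,np.hypot(*d))
p=b+(t-b)*(56/180)
for y in (yaw,yaw+np.pi):
    q=env.inverse_kinematics([p[0],p[1],.2],down(y));print(q)
s=env.get_state();w=env.camera_info("wrist")["extrinsics"];c=-w[:3,:3].T@w[:3,3];T=R.from_rotvec(s["tcp_rot"]).as_matrix()
print("cam in tool",T.T@(c-s["position"]),"\n",T.T@w[:3,:3].T)
E
```

```text
[[ 0.6652 -0.0395  0.074 ]
 [ 0.6254 -0.183   0.074 ]
 [ 0.3995 -0.1174  0.074 ]
 [ 0.4376  0.0225  0.074 ]]
[np.float64(0.14893800926930184), np.float64(0.23523047814662304), np.float64(0.14494829503645829), np.float64(0.23586437953879816)]
butt [0.55028528 0.32856535 0.012     ]
joint [0.5334479  0.24657011 0.01      ]
tip [0.516322   0.15369952 0.008     ]
doll [0.7273043  0.08582075 0.07      ]
tin [ 0.75425369 -0.07220836  0.072     ]
yaw -1.7626326723178938 0.1781335560196534
[ 0.18713782  0.5035982  -1.02496002  1.72720204  0.4630563   1.17678474
  1.9830709 ]
[ 0.18850387  0.5045767  -1.02725233  1.72713491  0.46449731  1.17746254
 -1.1596879 ]
cam in tool [ 0.06569946  0.00089084 -0.17993599] 
 [[-0.00106834 -0.97315956 -0.23012895]
 [ 0.99999827 -0.00138962  0.00123401]
 [-0.00152068 -0.23012723  0.97315936]]
```

Run:
```python
from h import *
env.move_pose([.538,.262,.19],down(-1.763+np.pi))
i=snap("wrist","w1");s=env.get_state();print(s["t"],s["position"],s["q"])
```

```text
3.5 [0.53832865 0.26141245 0.18991851] [ 0.21343941  0.50524162 -1.03070635  1.75289279  0.47094012  1.15593386
 -1.15236766]
```

View pics/w1.png

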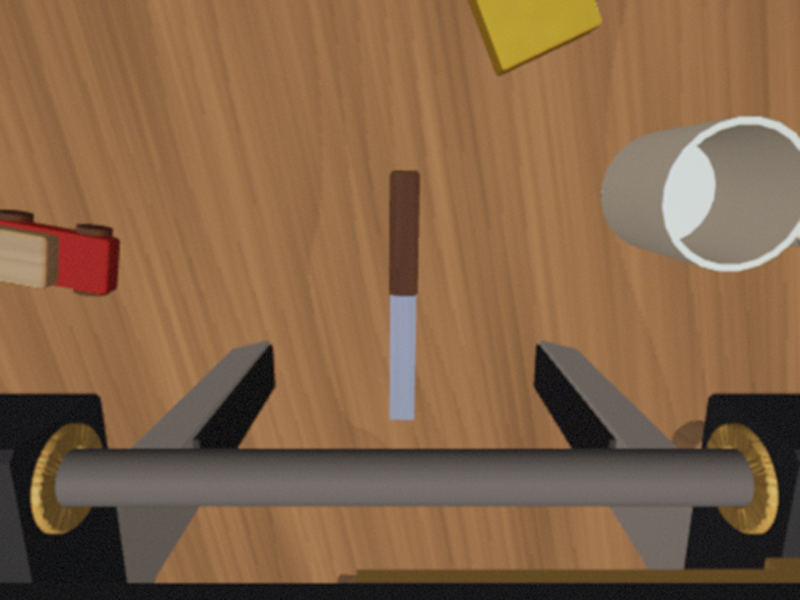

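The wrist picture shows the handle top from (405,171) to (403.5,294.5) and the tip at (402,419). The mug and the car are clear of the fingers.

```bash
cat >> h.py <<'E'
def st(m=""):
    s=env.get_state();print(m,round(s["t"],2),np.round(s["position"],4),"F",np.round(s["wrist_force"],1),"M",np.round(s["torque"],2),"gap",round(s["finger_gap"],3),"gf",round(s["gripper_force"],1));return s
E
python3 - <<'E'
from h import *
i=np.load("pics/w1_i.npy",allow_pickle=True).item();f=lambda u,z:world(i,np.array(u)/1.5625,z)
b=f((405,171),.016);fr=f((403.5,294.5),.016);t=f((402,419),.0095)
d=(t-b)[:2];L=np.hypot(*d);u=d/L;yaw=np.arctan2(u[1],u[0]);print(b,fr,t,L,np.linalg.norm(fr-b),yaw)
assert abs(L-.18)<.008
o=(b[:2]+u*.0425+ t[:2]-u*.1375)/2; g=o+u*.014; print(o,g); np.save("pics/blade0.npy",[*g,yaw])
rv=down(yaw+np.pi)
env.move_pose([*g,.05],rv); env.move_linear([*g,.003],rv,speed=.06); st()
env.grab(50); st()
env.move_linear([*g,.1]); st()
i=snap("wrist","w2")
E
```

```text
[0.55248554 0.32814908 0.016     ] [0.53549626 0.24699014 0.016     ] [0.51570593 0.1523004  0.0095    ] 0.17965383372990726 0.08291808781732753 -1.7769789783259677
[0.54382017 0.28671867] [0.54095402 0.27301519]
 5.05 [0.5411 0.2732 0.0032] F [-0.1 -0.2  0. ] M [-0.05 -0.08 -0.05] gap 1.005 gf 0.0
 6.18 [0.541 0.273 0.003] F [-0.3  0.4  0.1] M [-0.03 -0.08 -0.02] gap 0.208 gf 50.0
 6.98 [0.5407 0.2725 0.0993] F [-0.2  0.1 -1.2] M [-0.09 -0.08 -0.02] gap 0.205 gf 50.0
```

View pics/w2.png

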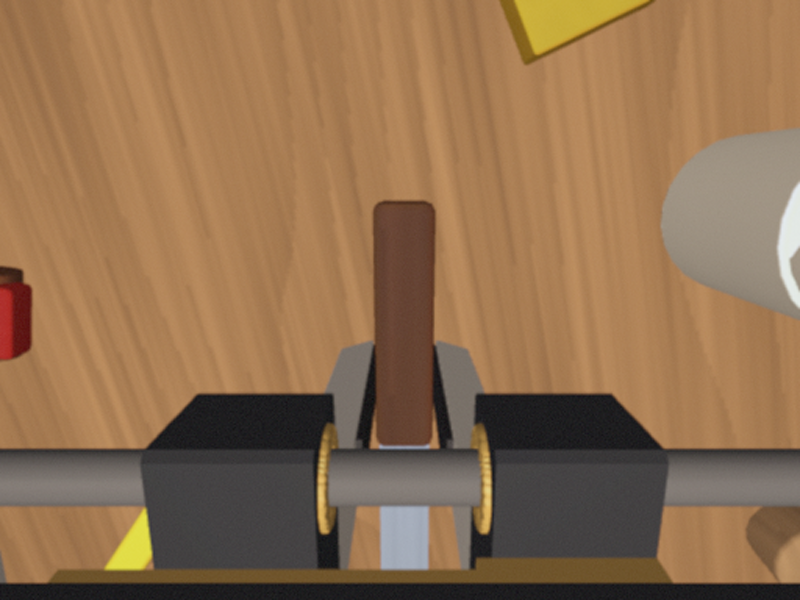

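The blade is held square in the fingers and centred. Next I insert it, and the forces will confirm whether it is in the slot.

```bash
cat >> h.py <<'E'
YB=-.268; OB=np.array([.5753,-.0913]); XB=np.array([np.cos(YB),np.sin(YB)]); YV=np.array([-XB[1],XB[0]])
RB=down(YB-np.pi/2+np.pi)
def box(x,y,z): return np.r_[OB+x*XB+y*YV,z]
def tip(y,z,x=0): return box(x,y+.1235,z-.005)   # TCP for blade tip at box y, world z
E
python3 - <<'E'
from h import *
i=env.camera_info("scene")
for p in [(0,.075,.061),(.075,.075,.074),(-.165,.075,.074),(-.165,-.075,.074),(.075,-.075,.074)]: print(proj(i,box(*p))*1.5625)
env.move_pose(tip(.1,.061),RB); st("pre")
env.move_linear(tip(.062,.061),RB,speed=.06); s=st("in1")
if np.linalg.norm(s["wrist_force"][:2])<6:
    env.move_linear(tip(.035,.061),RB,speed=.08); st("in2")
cv2.imwrite("pics/s2.png",cv2.resize(env.read_camera("scene")[150:270,170:330],(800,600),interpolation=cv2.INTER_CUBIC))
E
```

```text
[376.79344085 330.80447035]
[346.7733062  340.60906775]
[437.1990862  295.58595563]
[392.675032   266.38064943]
[304.18811339 306.26119512]
pre 7.78 [0.6342 0.124  0.0553] F [-0.3  0.2 -0.7] M [ 0.02 -0.09 -0.04] gap 0.206 gf 50.0
in1 8.57 [0.6245 0.0878 0.0561] F [ 1.4  0.  -0.3] M [ 0.   -0.01  0.02] gap 0.205 gf 50.0
in2 9.05 [0.6173 0.0609 0.056 ] F [ 0.5  1.  -0.5] M [ 0.02 -0.04  0.03] gap 0.209 gf 50.0
```

View pics/s2.png

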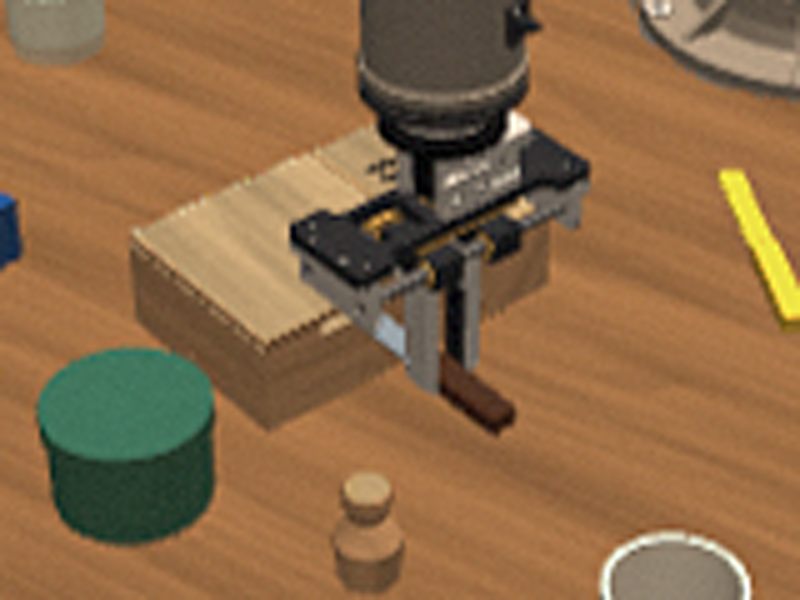

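The blade is in the slot, entering it at about crop (365,320), with no contact force. Now I swing the cover up along an arc.

Run:
```python
from h import *
for th in np.radians([6,18,32,46,60,74,88,104]):
    r=.112
    env.move_linear(tip(-.075+r*np.cos(th),.0645+r*np.sin(th)),RB,speed=.15)
    s=st(f"{np.degrees(th):.0f}")
    if np.linalg.norm(s["wrist_force"])>25: print("STOP");break
env.pause(.5)
cv2.imwrite("pics/s3.png",cv2.resize(env.read_camera("scene")[130:280,150:350],(800,600),interpolation=cv2.INTER_CUBIC))
```

```text
6 9.35 [0.6183 0.0636 0.0721] F [ 0.3  0.6 -1. ] M [ 0.14 -0.13  0.03] gap 0.208 gf 50.0
18 9.66 [0.6168 0.0581 0.0944] F [ 0.5  0.3 -1.7] M [ 0.12 -0.14  0.05] gap 0.206 gf 50.0
32 9.99 [0.6135 0.0468 0.1188] F [ 0.3  0.4 -0.7] M [ 0.08 -0.19  0.02] gap 0.207 gf 50.0
46 10.32 [0.6089 0.0303 0.1397] F [ 0.5  1.2 -1.3] M [ 0.05 -0.09 -0.01] gap 0.208 gf 50.0
60 10.66 [0.6031 0.0094 0.1561] F [-0.1  0.9 -0.4] M [ 0.06 -0.1   0.  ] gap 0.207 gf 50.0
74 10.99 [ 0.5963 -0.0147  0.1668] F [-0.2 -0.7 -0.6] M [-0.02 -0.08 -0.02] gap 0.208 gf 50.0
88 11.32 [ 0.5891 -0.0405  0.1711] F [ 0.5  0.6 -1. ] M [-0.02 -0.07 -0.04] gap 0.202 gf 50.0
104 11.68 [ 0.5809 -0.0706  0.1679] F [0.5 0.8 0. ] M [-0.03 -0.11  0.05] gap 0.206 gf 50.0
```

View pics/s3.png

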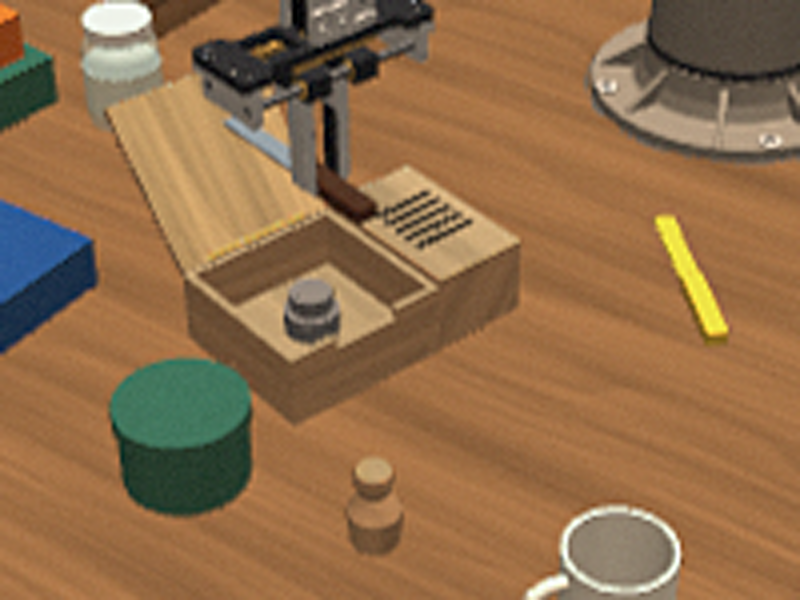

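The cover is wide open, leaning back, and the cap is visible with its top at crop (312,288). I lay the blade back in its old spot and then look at the cap.

Run:
```python
from h import *
c=world(env.camera_info("scene"),(150+312/4,130+288/4),.056);d=c[:2]-OB;print("cap approx",c,"box",d@XB,d@YV)
*g,yaw=np.load("pics/blade0.npy");rv=down(yaw+np.pi)
env.move_linear(box(0,.2,.16),RB,speed=.3)
env.move_pose([*g,.06],rv); env.move_linear([*g,.0035],rv,speed=.06); st("low")
env.ungrasp(); st("open"); env.move_linear([*g,.13],speed=.25)
v=c[:2]-XB*.03
for y in (YB,YB+np.pi,YB+np.pi/2,YB-np.pi/2): print(y,env.inverse_kinematics([c[0],c[1],.2],down(y)))
```

```text
cap approx [ 0.57279813 -0.08901246  0.056     ] box -0.0030183052457543047 0.0015433787560882532
low 14.95 [0.5411 0.2732 0.0037] F [ 0.3 -0.4 -0.8] M [-0.05 -0.08  0.03] gap 0.207 gf 50.0
open 16.16 [0.5409 0.273  0.0035] F [-0.3  0.  -0.8] M [-0.07 -0.09  0.04] gap 1.005 gf 0.0
-0.268 [ 0.62579782  0.35906802 -0.72356192  1.79485012  0.26587617  1.0873986
 -2.02992161]
2.8735926535897933 [ 0.94199513  0.5439723  -1.21008777  1.77951843  0.54472286  1.20681705
  0.87677649]
1.3027963267948965 [ 0.84718988  0.46076789 -1.04265808  1.78370956  0.43423279  1.15023225
 -0.60140921]
-1.8387963267948966 [ 0.94829355  0.55133026 -1.2227035   1.77925426  0.5537528   1.21205366
  2.4400369 ]
```

Run:
```python
from h import *
env.move_pose([.573,-.089,.2],down(2.088)); s=st(); print(s["q"])
i=snap("wrist","w3"); print(proj(i,[.573,-.089,.056])*1.5625)
im=np.load("pics/w3.npy");u,v=(proj(i,[.573,-.089,.05])).astype(int)
a,b=max(u-64,0),max(v-48,0);print("crop",a,b)
cv2.imwrite("pics/w3c.png",cv2.resize(im[b:b+96,a:a+128],(768,576),interpolation=cv2.INTER_CUBIC))
```

```text
18.2 [ 0.5729 -0.0879  0.1996] F [ 0.3 -0.2 -0.4] M [-0.04 -0.13 -0.  ] gap 0.996 gf 0.0
[ 0.91423988  0.51752344 -1.16068297  1.7807109   0.51040992  1.18760832
  0.11867103]
[404.4625828  284.65371404]
crop 194 132
```

View pics/w3c.png

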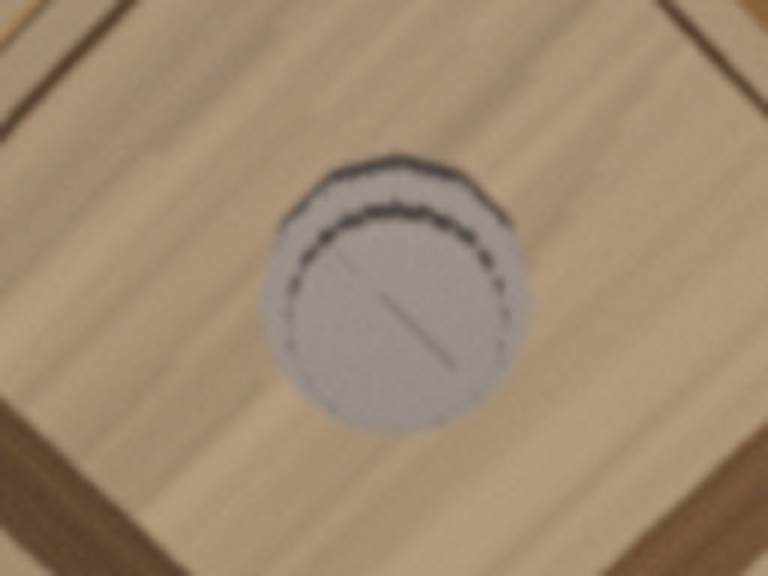

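The cap's top disc is centred at crop (398,320). That is raw (260.3,185.3), and it is 37 px wide as expected. The rib lies along box x, so the cap is at home. Next I grasp it and feel the thread.

Run:
```python
from h import *
i=np.load("pics/w3_i.npy",allow_pickle=True).item()
c=world(i,(260.3,185.3),.056)[:2];d=c-OB;print(c,"box",d@XB,d@YV); np.save("pics/cap.npy",c)
rv=down(2.088)
env.move_linear([*c,.1],rv,speed=.2); env.move_linear([*c,.0415],rv,speed=.08); s=st("down")
if abs(s["wrist_force"][2])<6:
    env.grab(30); st("grab")
    q=env.get_state()["q"]
    for k in (5,10,16): 
        q2=q.copy();q2[6]+=np.radians(k);env.goto_joints(q2);st(f"+{k}")
```

```text
[ 0.57579051 -0.09102675] box 0.0004006393881501494 0.00039338863026552737
down 19.78 [ 0.576  -0.0909  0.0418] F [ 0.2 -0.4 -0.1] M [-0.05 -0.12  0.01] gap 1.001 gf 0.0
grab 20.73 [ 0.5758 -0.091   0.0415] F [ 0.1 -0.3  1.5] M [-0.   -0.1  -0.05] gap 0.372 gf 30.0
+5 20.98 [ 0.5758 -0.091   0.0415] F [-0.3 -1.  -0.4] M [ 0.03 -0.09  0.02] gap 0.378 gf 30.0
+10 21.23 [ 0.5758 -0.091   0.0415] F [-0.  -1.  -0.1] M [-0.   -0.12  0.05] gap 0.374 gf 30.0
+16 21.48 [ 0.5758 -0.091   0.0415] F [0.2 0.  0.1] M [-0.03 -0.1   0.03] gap 0.377 gf 30.0
```

Run:
```python
from h import *
q=env.get_state()["q"]
for k in (14,79): 
    q2=q.copy();q2[6]+=np.radians(k);env.goto_joints(q2);st(f"+{16+k}")
i=snap("wrist","w4");u,v=proj(i,[*np.load("pics/cap.npy"),.056]).astype(int);im=np.load("pics/w4.npy")
print(u,v);cv2.imwrite("pics/w4c.png",cv2.resize(im[v-48:v+48,u-64:u+64],(768,576),interpolation=cv2.INTER_CUBIC))
```

```text
+30 21.82 [ 0.5758 -0.091   0.0415] F [ 0.4  0.6 -0.6] M [-0.05 -0.18 -0.04] gap 0.373 gf 30.0
+95 22.92 [ 0.5759 -0.0909  0.0415] F [ 0.1  0.6 -1. ] M [ 0.35 -0.17 -0.03] gap 0.375 gf 30.0
260 244
```

View pics/w4c.png

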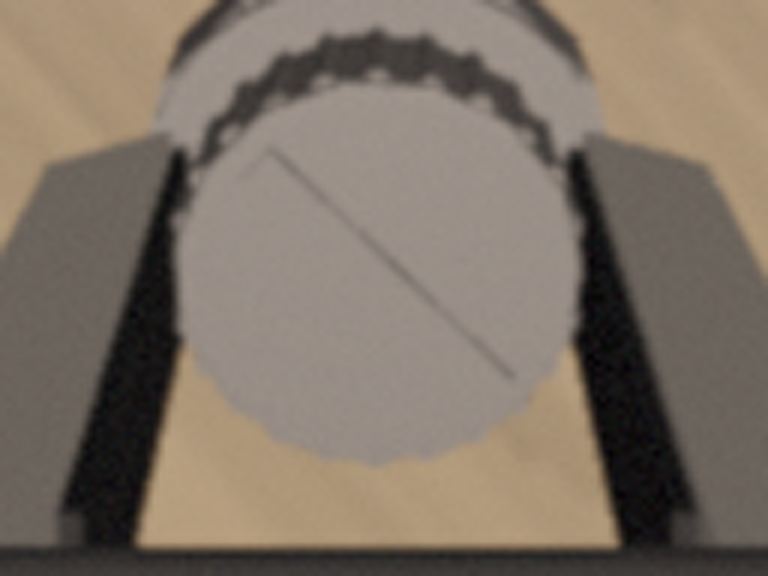

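The rib keeps its direction relative to the fingers, running from crop (265,150) to (515,375). So the cap has turned 95° with the gripper: it is an ordinary thread, loosening anticlockwise. Now I lift gently.

Run:
```python
from h import *
p=env.get_state()["position"];c=np.load("pics/cap.npy");st()
env.move_linear([*c,.0455],speed=.03);s=st("4mm")
if s["wrist_force"][2]>-5:
    env.move_linear([*c,.0415+.11],speed=.08);env.pause(.5);st("up")
    i=snap("wrist","w5");cv2.imwrite("pics/s5.png",cv2.resize(env.read_camera("scene")[120:300,130:370],(800,600),interpolation=cv2.INTER_CUBIC))
```

```text
22.97 [ 0.5759 -0.0908  0.0415] F [ 0.2  0.8 -0.3] M [ 0.41 -0.19  0.01] gap 0.379 gf 30.0
4mm 23.25 [ 0.5759 -0.091   0.0458] F [0.4 2.5 0.1] M [ 0.49 -0.23 -0.02] gap 0.379 gf 30.0
up 25.23 [ 0.5758 -0.091   0.1515] F [ 0.8  0.1 -1.2] M [ 0.09 -0.11 -0.01] gap 0.377 gf 30.0
```

View pics/s5.png

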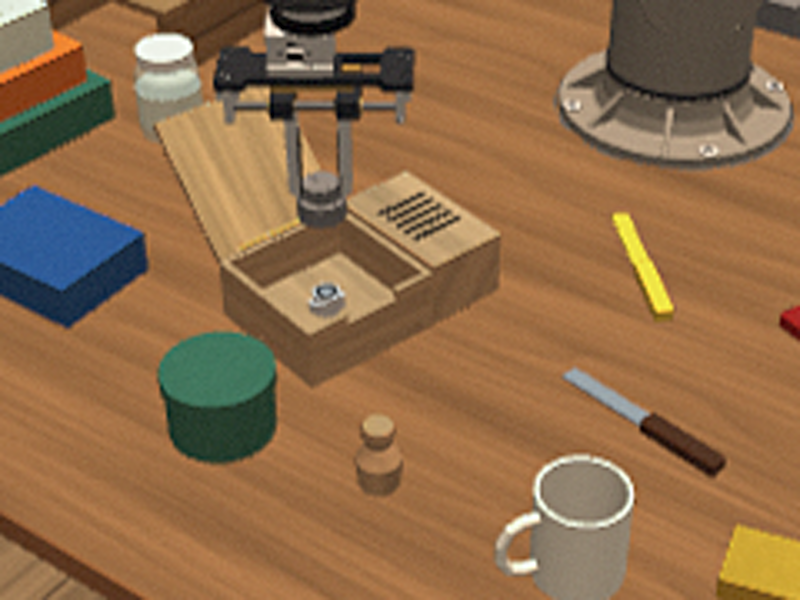

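The cap is held level about 92 mm above the bare tube. The cover is open, the blade lies flat on the table and nothing else has moved.

```bash
python3 -c "
from h import *
st();print(env.job_done())"
```

```text
25.32 [ 0.5758 -0.091   0.1515] F [-0.4  0.3 -0.2] M [ 0.08 -0.12  0.  ] gap 0.376 gf 30.0
the job is handed in; nothing more can be done
None
```

I handed the job in at 25.3 s: the cover stands open, the blade lies flat on the table, and the cap (ordinary thread, loosens anticlockwise) is off and held level about 92 mm above its tube, with nothing else visibly moved.

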